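# Move a hot sleeve to the cooling tray with sprung tongs

## Robot

A 7-joint arm with a two-finger parallel gripper is mounted at the origin on the work surface. World frame = base frame: x ahead of the robot, y to its left, z up, the work surface at z = 0. Lengths are in m, angles in rad, forces in N, time in s.
With the tool pointing down it reaches from about 0.4 to 0.85 m from the base axis. Payload 10.4 kg.
Tool frame: the origin (TCP) lies on the centre line of the jaws, within the pads' length; the fingertips stand 8 mm ahead of it and the grasp point (between the pads) lies 11 mm behind it (r.finger_overhang is the distance from the TCP to the fingertips, in m); z points along the fingers, y is the line along which they close (so a half turn about z gives the same grasp; the last joint's range is limited). The gripper opens to 87 mm and grips with 3 to 60 N. Pads are 19 mm wide; open, the fingers measure 117 mm over their backs; the gripper's body (75 mm by 190 mm) begins 51 mm behind the grasp point.
Start: joints at [1.28, 0.332, -0.065, 1.46, 0.022, 1.35, -0.088], TCP at [0.165, -0.603, 0.231] pointing down, gripper open.
Joint ranges: [-2.6, 2.6], [-0.5, 2.12], [-1.47, 1.34], [0.16, 2.42], [-1.27, 4.41], [0.06, 2.06], [-2.6, 2.6]. Speed limits (rad/s): [2.22, 2.22, 2.79, 2.79, 3.14, 3.14, 3.14].

## Interface

Orientations are given as a unit quaternion [x, y, z, w].
In Python, from bench import r, vision gives the robot as it stands.
- The arm moves only by the tool drive_tool, never from a script. Its argument "series" is a list of rows, each a list of 2 entries, a list of its own where there are three numbers: the shift along the world's x, y, z in cm, then the turn about the world's z in degrees. A call has exactly 10 rows; each row shifts and turns the commanded pose from where the row before left it; what a row does not reach is not made up. A row lasts 1/8 s, in which the tool goes at most 62.5 mm and 10.7 degrees, less where a joint would pass 70% of its speed; a pose out of reach is approached as far as the arm can. A call with a gripper value outside its range is refused whole. "hand" is the closure, from 0 (fully open) to 1 (shut), set as the call begins (left out, the last holds). The fingers move at their own pace and stop on an object; "newtons" is the grip in N (left out, the last holds). Time passes only in rows, so rows that do not move let the fingers close, or fill a call up. It gives the time, the measured TCP pose, the force, the opening and the grip force at its end, in the units of the state.
- r.read_state(): the state, without advancing time (a new reading comes with each control period).
- vision.camera(name): name is "scene" or "top" or "wrist"; returns a dict with "color" (384x512x3 uint8, red, green, blue), "intrinsics" (3x3 intrinsics, pixels), "R" (3x3) and "t" (3): a world point X has camera coordinates R X + t; the wrist camera has in their place "mount" (4x4, takes a point from camera to tool coordinates, whose origin is the TCP and whose axes are the flange's). Camera axes: x right, y down, z forward; pixel columns grow to the right and rows downward; lengths in m; the calibration is good to about 2 mm. A picture is of the moment at which its call begins: read the wrist's pose just before it. There is no depth.
- r.close_job(): hands the job in; it is judged then, once.
The state is a dict: "time": time; "joint_positions": joint angles; "joint_vel": joint speeds; "joint_torque": joint torques, N m; "ee_pos": TCP position; "eef_rot": TCP orientation; "ft_force": force on the tool from outside, world axes, zero at the start; "torque": the same for the moment, N m; "width": finger opening in m; "grip_force": force on a finger pad.
Only numpy, scipy, OpenCV 4.12 (cv2) and the standard library are available. Lean on these libraries where they do the work, as an engineer would, in place of code of your own. Each camera call takes 0.05 s, during which the arm holds its last target. There are 200 camera calls.

## Task

The tall slim sleeve on the black mat has just been laser-marked and is hot: squeeze it in the sprung tongs, lift it across and stand it upright in the shallow steel tray, letting go only once it stands on the tray floor. Never touch the sleeve with the robot or let it topple, and leave the low collar, the jar and the brush alone. Then lay the tongs flat on the bench, clear of the tray and the sleeve, and let go of them.

Things in the scene. Friction and masses are not known exactly. Their poses are not given: they have to be found in the camera images.
- tongs: Sprung steel tongs, 200 mm long, 0.16 kg, lying open on their side on the bench: two arms 22 mm high side by side, pinned together at the tail, V-shaped jaws at the other end. Origin: at their underside, on the centre line, midway along the black rubber grips. x points along the centre line to the jaws, z up. The frame is fixed to the right-hand (-y) arm, as are the tongs' points.
- tongs_grip (a point): Between the two rubber grips, 24 mm above the origin. Grips: one on the outside of each arm, 46 mm long, 30 mm high; pinch them from above along y. Over their outsides 56 mm when open, 41 mm (and parallel) when shut on the sleeve. The spring pushes back with 6 N at 56 mm, 8 N at 41 mm; about half of any excess presses on the part. At 51 mm they are held firmly, still open.
- tongs_pin (a point): The pin joining the arms at the tail, 85 mm behind the origin (x = -0.085, y = 0), 11 mm above the underside. When the tongs are squeezed by the joint angle q, their true centre line passes through the pin and is turned by -q/2 about z from the x axis of the frame.
- tongs_mouth (a point): Centre of the open mouth between the V jaws: 90 mm ahead of the origin (x = +0.09, y = 0), 175 mm from the pin, 15 mm above the underside. Jaws 38 mm long, 30 mm high; when open 54 to 61 mm clear between their ends, 70 mm between the bottoms of the Vs, 80 mm over their outsides.
- tongs_arm (a joint): Angle in rad by which the tongs are squeezed: 0 fully open (a stop), about 0.18 when shut on the sleeve, 0.30 at most.
- sleeve: The hot part: aluminium sleeve, upright cylinder 36 mm in diameter and 70 mm high, about 0.12 kg, with a dark marked band round its upper half. Stands on the black mat. Origin: centre of its underside, z along its axis, up. With the tongs' underside 20 mm above its own, the jaws hold it by the middle and clear the tray's rim.
- collar: Bystander: low wide aluminium collar, 64 mm in diameter and 28 mm high, standing on the same mat at least 100 mm from the sleeve (centre to centre). Origin: centre of its underside.
- mat: Fixed black marking mat, 180 mm (its x) by 260 mm (its y), 4 mm thick. Origin: centre of its underside, at bench level.
- tray: Fixed shallow open steel cooling tray, 150 by 150 mm outside, walls 4 mm thick, rim 14 mm above the bench, floor 4 mm above the bench. Origin: centre of its underside; x and y along its sides.
- jar: Bystander: white jar with black cap, 68 mm in diameter, 75 mm high, on the bench beyond the mat. Origin: centre of its underside.
- brush: Bystander: hand brush 180 mm long lying on the bench beyond the mat. Origin: under its middle, x along it.

How it is judged:
By the outcome, as a careful person would: the job done as asked, in the order asked, and still so for the second after the job is handed in, with the robot touching nothing.
It also fails if it takes over 64 s, if anything falls off the work surface, if the arm or the gripper's body presses on something with over 40 N, if the wrist force passes 120 N, or if a joint passes its speed limit or range.

## Working session

There is one attempt and no reset: what is moved stays moved. The work goes in short steps, Python scripts to look and compute and a tool call to move; the robot and the scene stay as the last step left them, time stands still between calls to the robot, and variables do not carry over. Pictures are saved under pics/ and viewed, at most 11 in all, crops included, and the job is handed in when it is done.

Besides the shell and the picture viewer there is one more tool, called after "Request:" as name(argument=value, ...), one argument or row to a line, values as JSON. drive_tool: Moves the arm, as the interface text tells. Its arguments: {"type":"object","properties":{"series":{"type":"array"},"hand":{"type":"number"},"newtons":{"type":"number"}},"required":["series"]}

```bash
mkdir -p pics; ls; python3 - <<'E'
from bench import r, vision
import cv2, numpy as np
s=r.read_state(); print({k:np.round(v,3).tolist() for k,v in s.items() if k in('time','ee_pos','eef_rot','width','joint_positions')})
for n in('top','scene'):
    c=vision.camera(n); cv2.imwrite(f'pics/{n}0.png',c['color'][:,:,::-1]); np.savez(f'{n}0.npz',**c)
    print(n,c['intrinsics'].round(1).tolist(),(-c['R'].T@c['t']).round(3), c['R'].round(2).tolist())
a=cv2.imread('pics/top0.png');cv2.imwrite('pics/a_top.png',cv2.resize(a,(800,600),interpolation=cv2.INTER_CUBIC))
a=cv2.imread('pics/scene0.png');cv2.imwrite('pics/a_scene.png',cv2.resize(a,(800,600),interpolation=cv2.INTER_CUBIC))
E
```

```text
pics
{'time': 0.0, 'joint_positions': [1.28, 0.333, -0.065, 1.461, 0.022, 1.35, -0.088], 'ee_pos': [0.165, -0.602, 0.23], 'eef_rot': [0.991, 0.134, -0.0, -0.001], 'width': 0.087}
top [[432.8, 0.0, 260.9], [0.0, 432.8, 189.2], [0.0, 0.0, 1.0]] [4.900e-01 1.000e-03 1.082e+00] [[0.02, -1.0, 0.0], [-0.99, -0.02, -0.12], [0.12, -0.0, -0.99]]
scene [[393.1, 0.0, 250.4], [0.0, 393.1, 188.0], [0.0, 0.0, 1.0]] [ 1.156 -0.289  0.85 ] [[0.42, 0.91, -0.0], [0.72, -0.34, -0.61], [-0.55, 0.26, -0.79]]
```

View pics/a_top.png

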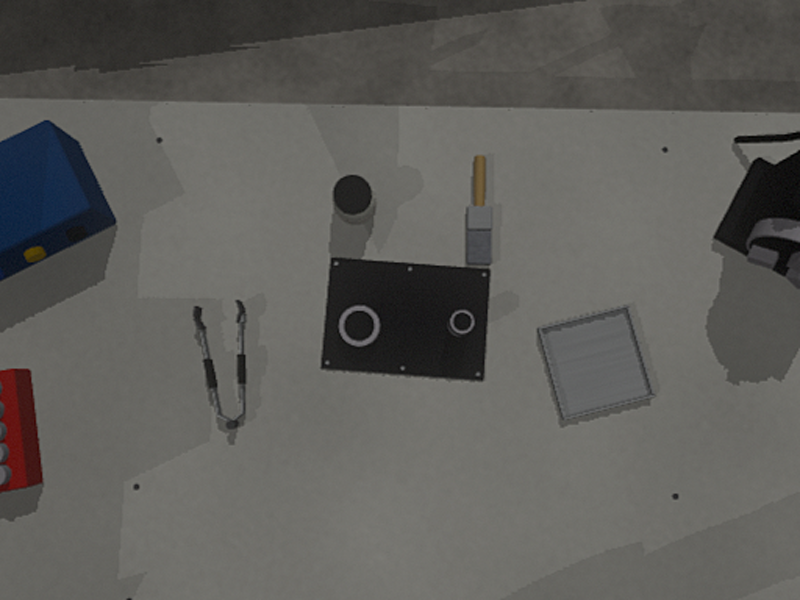

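View pics/a_scene.png

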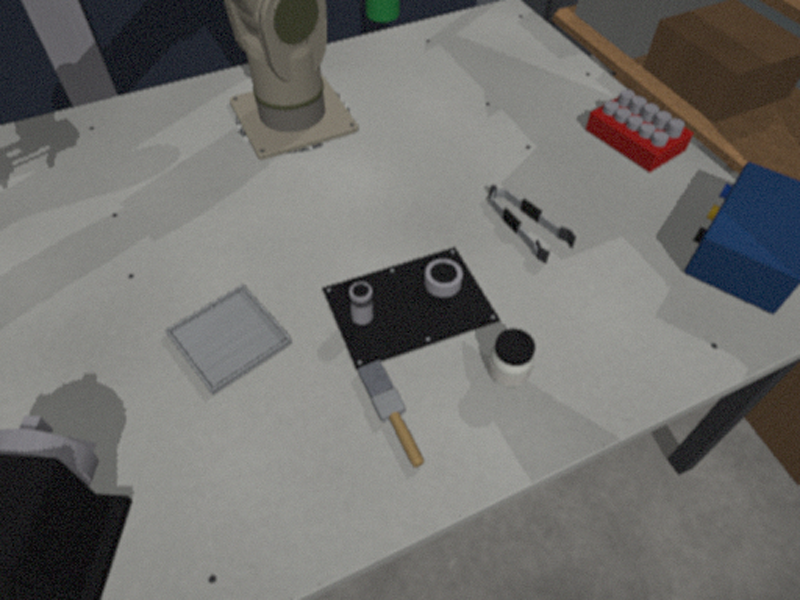

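The top view shows the tongs at the left, with grips at (210,373) and (241,369) in the 800 px picture. The collar is at (359,326), the sleeve at (461,322), the tray centred near (597,364), the jar at (353,196) and the brush at (480,210). The scene view shows the same layout, and the tongs' jaws point along +x.

```bash
cat > h.py <<'E'
import numpy as np, cv2
def ray(c,uv,z):
    "pixel(s) -> world points on plane z"
    uv=np.atleast_2d(uv).astype(float); R,t=c['R'],c['t']; o=-R.T@t
    d=np.c_[uv,np.ones(len(uv))]@np.linalg.inv(c['intrinsics']).T@R
    return o+d*((z-o[2])/d[:,2])[:,None]
def blobs(mask,amin):
    n,l,st,ce=cv2.connectedComponentsWithStats(mask.astype(np.uint8))
    return [(st[i],ce[i],l==i) for i in range(1,n) if st[i,4]>=amin]
def wristcam(c,s):
    "give the wrist picture world R,t"
    from scipy.spatial.transform import Rotation as Ro
    T=np.eye(4);T[:3,:3]=Ro.from_quat(s['eef_rot']).as_matrix();T[:3,3]=s['ee_pos']
    W=T@c['mount']; c=dict(c); c['R']=W[:3,:3].T; c['t']=-c['R']@W[:3,3]; return c
E
python3 - <<'E'
from h import *
c=dict(np.load('top0.npz')); g=cv2.cvtColor(c['color'],cv2.COLOR_RGB2GRAY).astype(int)
def roi(x0,x1,y0,y1):
    m=np.zeros(g.shape,bool); m[y0:y1,x0:x1]=1; return m
print('tongs')
for st,ce,m in blobs(roi(120,163,188,285)&(g<45),8): print(st,ce.round(1),ray(c,ce,.03).round(4)[0])
print('mat rings')
for st,ce,m in blobs(roi(208,313,168,242)&(g>60),30):
    p=np.argwhere(m)[:,::-1]; q=cv2.minAreaRect(p.astype(np.float32)); print(st,ce.round(1),np.round(q[0],1),np.round(q[1],1),[ray(c,q[0],z).round(4)[0] for z in(.032,.074)])
print('tray')
e=roi(335,430,185,280)
print(np.median(g[300:320,350:400]),g[230,340:425].tolist())
s=dict(np.load('scene0.npz')); gs=cv2.cvtColor(s['color'],cv2.COLOR_RGB2GRAY).astype(int)
# tray corners (800px view) by hand, both views
for v in [(538,328),(630,306),(655,395),(565,423)]: print(ray(c,np.array(v)/1.5625,.014).round(3)[0])
for v in [(167,332),(243,287),(291,340),(214,391)]: print('s',ray(s,np.array(v)/1.5625,.014).round(3)[0])
print('mat',[ray(c,np.array(v)/1.5625,.004).round(3)[0].tolist() for v in[(331,258),(490,267),(484,380),(321,368)]])
print('sleeve top from scene',ray(s,np.array((361,290))/1.5625,.074).round(3))
print('jar',ray(c,np.array((353,194))/1.5625,.075).round(3),'brush',ray(c,np.array([(480,155),(480,264)])/1.5625,.02).round(3))
E
```

```text
tongs
[152 192   5  14  25] [153.6 198. ] [0.5961 0.2618 0.03  ]
[124 196   7  15  47] [126.8 202.4] [0.5841 0.3267 0.03  ]
[152 227   5  19  79] [154.4 235.6] [0.5049 0.2555 0.03  ]
[131 229   8  19  94] [134.3 238.6] [0.4969 0.3037 0.03  ]
[149 269   4   5  12] [150.3 270.5] [0.4218 0.2611 0.03  ]
mat rings
[208 168   4  34  73] [208.8 180.6] [209.5 184.5] [33.  3.] [array([0.6317, 0.1264, 0.032 ]), array([0.6261, 0.1214, 0.074 ])]
[261 168  52   4  97] [289.3 169. ] [286.6 168.6] [51.1  2.6] [array([ 0.6748, -0.0618,  0.032 ]), array([ 0.6674, -0.0593,  0.074 ])]
[310 193   3  49  98] [311.3 222.4] [311. 217.] [48.  2.] [array([ 0.5569, -0.1225,  0.032 ]), array([ 0.5542, -0.1176,  0.074 ])]
[217 195  26  27 262] [229.6 208.3] [229.5 208. ] [26. 25.] [array([0.575 , 0.0758, 0.032 ]), array([0.5716, 0.0728, 0.074 ])]
[288 198  16  16  89] [295.3 205.4] [295.  205.5] [14.8 14.8] [array([ 0.5842, -0.0834,  0.032 ]), array([ 0.5804, -0.08  ,  0.074 ])]
[208 236  69   6 216] [232.8 239.6] [242.  238.5] [68.  5.] [array([0.5019, 0.0436, 0.032 ]), array([0.5014, 0.042 , 0.074 ])]
tray
113.0 [112, 112, 112, 111, 111, 111, 114, 96, 73, 54, 93, 103, 92, 93, 92, 92, 98, 102, 103, 102, 101, 101, 101, 98, 98, 98, 98, 96, 96, 96, 97, 96, 99, 98, 100, 98, 102, 100, 98, 100, 101, 100, 100, 98, 101, 101, 100, 99, 100, 99, 99, 98, 98, 98, 98, 100, 99, 102, 101, 102, 102, 100, 101, 99, 100, 99, 98, 102, 84, 67, 50, 90, 101, 100, 103, 101, 101, 106, 110, 110, 109, 110, 110, 110, 110]
[ 0.577 -0.207  0.014]
[ 0.615 -0.354  0.014]
[ 0.476 -0.39   0.014]
[ 0.43  -0.248  0.014]
s [ 0.485 -0.387  0.014]
s [ 0.447 -0.247  0.014]
s [ 0.587 -0.208  0.014]
s [ 0.625 -0.346  0.014]
mat [[0.685, 0.125, 0.004], [0.675, -0.132, 0.004], [0.494, -0.123, 0.004], [0.508, 0.135, 0.004]]
sleeve top from scene [[ 0.585 -0.08   0.074]]
jar [[0.772 0.087 0.075]] brush [[ 0.857 -0.113  0.02 ]
 [ 0.677 -0.114  0.02 ]]
```

Request:
drive_tool(
  series=[
    [[3.3,3.0,0],-0.5],
    [[3.3,3.0,0],-0.5],
    [[3.3,3.0,0],-0.5],
    [[3.3,3.0,0],-0.5],
    [[3.3,3.0,0],-0.5],
    [[3.3,3.0,0],-0.5],
    [[3.3,3.0,0],-0.5],
    [[3.3,3.0,0],-0.5],
    [[3.3,3.0,0],-0.5],
    [[3.3,3.0,0],-0.5],
  ],
  hand=0,
)

```text
time: 1.35
ee_pos: [0.4961, -0.3017, 0.2303]
eef_rot: [0.996, 0.09, -0.0, -0.0]
ft_force: [0.1, -0.1, -0.2]
width: 0.0867
grip_force: 0.0
```

Request:
drive_tool(
  series=[
    [[0,5.5,0],0],
    [[0,5.5,0],0],
    [[0,5.5,0],0],
    [[0,5.5,0],0],
    [[0,5.5,0],0],
    [[0,5.5,0],0],
    [[0,5.5,0],0],
    [[0,5.5,0],0],
    [[0,5.5,0],0],
    [[0,5.5,0],0],
  ],
)

```text
time: 2.6
ee_pos: [0.4952, 0.2487, 0.2304]
eef_rot: [0.996, 0.09, 0.0, 0.0]
ft_force: [1.8, -1.1, -0.1]
width: 0.0871
grip_force: 0.0
```

```bash
python3 - <<'E'
from bench import r, vision
from h import *
s=r.read_state(); c=wristcam(vision.camera('wrist'),s)
print(s['time'],s['ee_pos'],s['eef_rot']); np.savez('w1.npz',**c)
cv2.imwrite('pics/w1.png',c['color'][:,:,::-1])
g=cv2.cvtColor(c['color'],cv2.COLOR_RGB2GRAY).astype(int)
for st,ce,m in blobs(g<45,100): print(st,ce.round(1),ray(c,ce,.03).round(4)[0])
E
```

```text
2.6 [0.49519916 0.24866333 0.2304386 ] [9.95956762e-01 8.98336666e-02 6.52058587e-06 2.03401170e-04]
[  349     9   163   205 20079] [446.2 111.6] [0.5935 0.0654 0.03  ]
[ 407  105   42   46 1466] [427.7 127.6] [0.5744 0.0792 0.03  ]
[195 139  10  43 208] [199.7 159. ] [0.4986 0.3101 0.03  ]
[ 120  227   54   34 1084] [153.7 247.3] [0.3868 0.3485 0.03  ]
[ 337  227   55   34 1103] [356.6 247.2] [0.4291 0.1172 0.03  ]
[    0   233   512   151 34653] [199. 340.] [0.2706 0.2798 0.03  ]
[ 353  233  159   89 7852] [453.3 282.2] [ 0.4059 -0.0082  0.03  ]
```

View pics/w1.png

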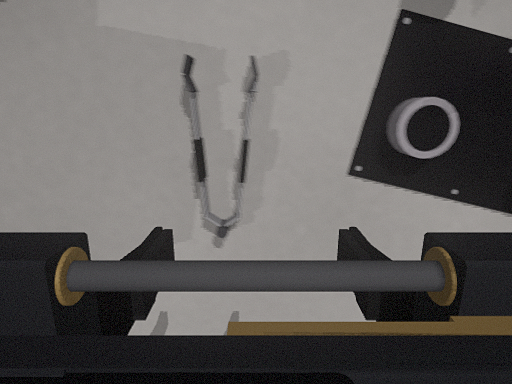

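The wrist view shows the tongs open: grips at (199,159) and (245,160), pin near (223,229), jaws at (188,72) and (252,72).

```bash
python3 - <<'E'
from h import *
c=dict(np.load('w1.npz')); g=cv2.cvtColor(c['color'],cv2.COLOR_RGB2GRAY).astype(int)
m=np.zeros(g.shape,bool); m[50:245,175:265]=1
P=[]
for st,ce,b in blobs(m&(g<62),25):
    ys,xs=np.nonzero(b); print(st,ce.round(1),ray(c,ce,.03).round(4)[0])
for z in (.022,.03): print(z,ray(c,[(222,229),(188,68),(252,70)],z).round(4).tolist())
print(ray(c,(427,127),.028)) # collar check
E
```

```text
[184  56  12  36 163] [188.6  71.8] [0.5841 0.3331 0.03  ]
[194 138  12  44 295] [199.6 159.2] [0.4984 0.3101 0.03  ]
[241 140   7  43 124] [243.5 160.6] [0.5054 0.2634 0.03  ]
0.022 [[0.4202, 0.2744, 0.022], [0.5881, 0.3357, 0.022], [0.598, 0.2708, 0.022]]
0.03 [[0.4234, 0.2741, 0.03], [0.5876, 0.3341, 0.03], [0.5973, 0.2706, 0.03]]
[[0.57498836 0.0790234  0.028     ]]
```

Request:
drive_tool(
  series=[
    [[0,0.5,-1.2],0],
    [[0,0.5,-1.2],0],
    [[0,0.5,-1.2],0],
    [[0,0.5,-1.2],0],
    [[0,0.5,-1.2],-0.5],
    [[0,0.5,-1.2],-0.5],
    [[0,0.4,-1.2],0],
    [[0,0,-1.0],0],
    [[0,0,-0.6],0],
    [[0,0,0],0],
  ],
)

```text
time: 3.9
ee_pos: [0.4953, 0.281, 0.1302]
eef_rot: [0.997, 0.081, -0.0, 0.0]
ft_force: [-1.1, 0.0, -0.1]
width: 0.0872
grip_force: 0.0
```

```bash
python3 - <<'E'
from bench import r, vision
from h import *
s=r.read_state(); c=wristcam(vision.camera('wrist'),s)
print(s['time'],s['ee_pos'],s['eef_rot']); np.savez('w2.npz',**c)
cv2.imwrite('pics/w2.png',c['color'][:,:,::-1])
E
```

```text
3.9 [0.495342   0.28098384 0.13022103] [ 9.96685725e-01  8.13479002e-02 -2.29823610e-04  1.78072431e-04]
```

View pics/w2.png

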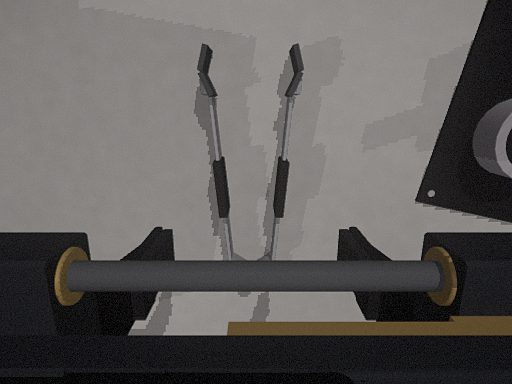

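The tongs now lie along the image's vertical. The grips are at (221,188) and (281,188), and the jaw tips are near (205,60) and (296,60).

```bash
python3 - <<'E'
from h import *
c=dict(np.load('w2.npz')); g=cv2.cvtColor(c['color'],cv2.COLOR_RGB2GRAY).astype(int)
m=np.zeros(g.shape,bool); m[35:225,190:312]=1
for st,ce,b in blobs(m&(g<60),100):
    print(st,ce.round(1),ray(c,ce,.026).round(4)[0],ray(c,[(st[0]+st[2]/2,st[1]),(st[0]+st[2]/2,st[1]+st[3])],.03).round(3)[:,0])
A=ray(c,[(251,188),(250.5,60)],.03); print(A); d=A[1]-A[0]; print(np.degrees(np.arctan2(d[1],d[0])))
E
```

```text
[198  44  19  53 351] [206.1  67. ] [0.5855 0.3322 0.026 ] [0.601 0.565]
[285  44  18  53 270] [293.6  67.5] [0.5956 0.2691 0.026 ] [0.61  0.575]
[212 157  18  61 682] [221.  187.3] [0.4977 0.3092 0.026 ] [0.523 0.473]
[273 157  16  61 626] [280.3 187.1] [0.5056 0.2623 0.026 ] [0.53  0.481]
[[0.50204282 0.28546784 0.03      ]
 [0.59507082 0.30084642 0.03      ]]
9.386745108997602
```

Request:
drive_tool(
  series=[
    [[0.2,0.2,-1.5],0],
    [[0.2,0.2,-1.5],0],
    [[0.2,0.1,-1.5],0],
    [[0.1,0,-1.5],0],
    [[0,0,-1.5],0],
    [[0,0,-1.5],0],
    [[0,0,-1.2],0],
    [[0,0,-1.0],0],
    [[0,0,-0.5],0],
    [[0,0,0],0],
  ],
)

```text
time: 5.2
ee_pos: [0.5023, 0.2863, 0.0134]
eef_rot: [0.997, 0.081, -0.0, 0.0]
ft_force: [-0.7, -0.9, 0.4]
width: 0.087
grip_force: 0.0
```

Request:
drive_tool(
  series=[
    [[0,0,0],0],
    [[0,0,0],0],
    [[0,0,0],0],
    [[0,0,0],0],
    [[0,0,0],0],
    [[0,0,0],0],
    [[0,0,0],0],
    [[0,0,0],0],
    [[0,0,0],0],
    [[0,0,0],0],
  ],
  hand=0.414,
  newtons=20,
)

```text
time: 6.45
ee_pos: [0.5025, 0.2863, 0.0137]
eef_rot: [0.997, 0.081, 0.0, -0.0]
ft_force: [0.6, -0.1, 3.0]
width: 0.0512
grip_force: 8.0
```

Request:
drive_tool(
  series=[
    [[0,0,1.0],0],
    [[0,0,2.5],0],
    [[0,0,3.5],0],
    [[0,0,3.5],0],
    [[0,0,3.5],0],
    [[0,0,2.0],0],
    [[0,-2,0],0],
    [[0,-3.5,0],0],
    [[0,-3.5,0],0],
    [[0,-3,0],0],
  ],
)

```text
time: 7.7
ee_pos: [0.5019, 0.1647, 0.173]
eef_rot: [0.997, 0.081, -0.001, 0.0]
ft_force: [0.7, -0.3, -1.3]
width: 0.0512
grip_force: 6.6
```

Request:
drive_tool(
  series=[
    [[-0.5,-3.2,0],0],
    [[-0.5,-3.2,0],0],
    [[-0.5,-3.2,0],0],
    [[-0.5,-3.2,0],0],
    [[-0.5,-3.2,0],0],
    [[-0.5,-3.2,0],0],
    [[0,-3.0,0],0],
    [[0,-2.0,0],0],
    [[0,-1,0],0],
    [[0,0,0],0],
  ],
)

```text
time: 8.95
ee_pos: [0.4722, -0.0857, 0.1733]
eef_rot: [0.997, 0.081, -0.0, -0.0]
ft_force: [-0.5, 0.3, -1.2]
width: 0.0512
grip_force: 6.6
```

```bash
python3 - <<'E'
from bench import r, vision
from h import *
s=r.read_state(); c=wristcam(vision.camera('wrist'),s)
print(s['time'],s['ee_pos'],s['eef_rot']); np.savez('w3.npz',**c)
cv2.imwrite('pics/w3.png',c['color'][:,:,::-1])
E
```

```text
8.95 [ 0.47219454 -0.08573729  0.17331156] [ 9.96701679e-01  8.11520699e-02 -2.85517322e-04 -1.50043922e-04]
```

View pics/w3.png

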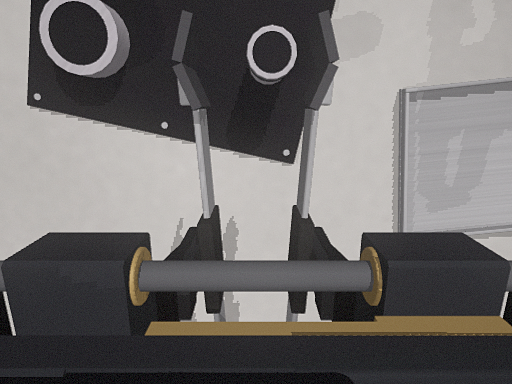

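The wrist view shows the sleeve's top ring centred at (272,51). The V bottoms are at about (177,65) and (335,65), and the collar is at (80,35). The tongs are held level and open.

```bash
python3 - <<'E'
from h import *
c=dict(np.load('w3.npz')); g=cv2.cvtColor(c['color'],cv2.COLOR_RGB2GRAY)
roi=g[15:90,235:312]; b=(roi>110).astype(np.uint8)
cs,_=cv2.findContours(b,cv2.RETR_CCOMP,cv2.CHAIN_APPROX_NONE)
for k in cs:
    if len(k)>30: e=cv2.fitEllipse(k); print(np.array(e[0])+(235,15),e[1],ray(c,np.array(e[0])+(235,15),.074))
z=.173-.013+.03
print('V',ray(c,[(177,65),(335,65),(256,65),(256,40)],z).round(4).tolist())
d=np.radians(9.33); p=np.array([.4722,-.0857]); print('mouth nominal',p+.09*np.array([np.cos(d),np.sin(d)]))
for v in [(402,90),(400,233)]: print('tray left side',ray(c,v,.014))
E
```

```text
[271.48301697  51.68113327] (49.08183288574219, 53.13803482055664) [[ 0.57963513 -0.07965951  0.074     ]]
[271.51478195  51.59021759] (39.97440719604492, 43.241432189941406) [[ 0.57969744 -0.07967124  0.074     ]]
V [[0.552, -0.042, 0.19], [0.5619, -0.1023, 0.19], [0.557, -0.0722, 0.19], [0.5657, -0.0707, 0.19]]
mouth nominal [ 0.56100939 -0.07110915]
tray left side [[ 0.57601149 -0.20251189  0.014     ]]
tray left side [[ 0.4422143  -0.23894773  0.014     ]]
```

Request:
drive_tool(
  series=[
    [[0.9,-0.4,0],0],
    [[1.0,-0.5,0],0],
    [[0,0,-2],0],
    [[0,0,-2.5],0],
    [[0,0,-2],0],
    [[0,0,-0.5],0],
    [[0,0,0],0],
    [[0,0,0],0],
    [[0,0,0],0],
    [[0,0,0],0],
  ],
)

```text
time: 10.25
ee_pos: [0.4916, -0.0948, 0.104]
eef_rot: [0.997, 0.081, 0.0, 0.0]
ft_force: [0.3, 0.9, -2.1]
width: 0.0509
grip_force: 6.6
```

```bash
python3 - <<'E'
from bench import r, vision
from h import *
s=r.read_state(); c=wristcam(vision.camera('wrist'),s)
print(s['time'],s['ee_pos'],s['eef_rot']); np.savez('w4.npz',**c)
cv2.imwrite('pics/w4.png',c['color'][:,:,::-1])
E
```

```text
10.25 [ 0.49161894 -0.09481415  0.10395454] [9.96682158e-01 8.13912593e-02 3.23365613e-04 1.87600153e-04]
```

View pics/w4.png

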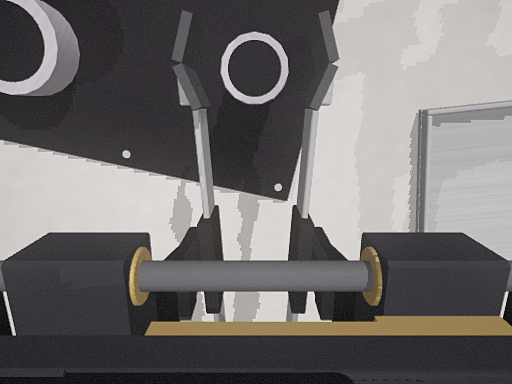

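The sleeve ring is at (254,68), centred between the V bottoms at (177,65) and (335,65). Next I descend and squeeze.

Request:
drive_tool(
  series=[
    [[0,0,-1.0],0],
    [[0,0,-1.0],0],
    [[0,0,-1.0],0],
    [[0,0,-1.0],0],
    [[0,0,-1.0],0],
    [[0,0,-1.0],0],
    [[0,0,-0.5],0],
    [[0,0,-0.2],0],
    [[0,0,0],0],
    [[0,0,0],0],
  ],
)

```text
time: 11.55
ee_pos: [0.4916, -0.0948, 0.0369]
eef_rot: [0.997, 0.081, 0.0, 0.0]
ft_force: [-0.7, -0.7, -0.5]
width: 0.0513
grip_force: 6.6
```

Request:
drive_tool(
  series=[
    [[0,0,0],0],
    [[0,0,0],0],
    [[0,0,0],0],
    [[0,0,0],0],
    [[0,0,0],0],
    [[0,0,0],0],
    [[0,0,0],0],
    [[0,0,0],0],
    [[0,0,0],0],
    [[0,0,0],0],
  ],
  hand=0.6,
  newtons=35,
)

```text
time: 12.8
ee_pos: [0.4915, -0.0948, 0.0366]
eef_rot: [0.997, 0.081, 0.0, 0.0]
ft_force: [0.3, -0.4, -0.4]
width: 0.0412
grip_force: 35.0
```

```bash
python3 - <<'E'
from bench import r, vision
from h import *
s=r.read_state(); c=wristcam(vision.camera('wrist'),s)
print(s['time'],s['ee_pos'],s['eef_rot'],s['torque']); np.savez('w5.npz',**c)
cv2.imwrite('pics/w5.png',c['color'][:,:,::-1])
E
```

```text
12.8 [ 0.49146348 -0.09477401  0.03661065] [9.96680394e-01 8.14136548e-02 7.76472586e-05 5.61591852e-05] [-0.11134336 -0.19933887 -0.0734219 ]
```

View pics/w5.png

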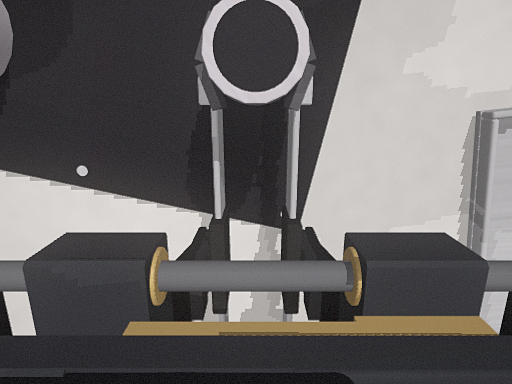

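Squeezed shut on the sleeve at 41 mm and 35 N, with the ring centred at (256,45). Next I lift gently and carry it to the tray.

Request:
drive_tool(
  series=[
    [[0,0,0],0],
    [[0,0,0],0],
    [[0,0,0.3],0],
    [[0,0,0.6],0],
    [[0,0,1.0],0],
    [[0,0,1.0],0],
    [[0,0,1.0],0],
    [[0,0,0.8],0],
    [[0,0,0.3],0],
    [[0,0,0],0],
  ],
  newtons=45,
)

```text
time: 14.1
ee_pos: [0.4914, -0.0948, 0.0867]
eef_rot: [0.997, 0.081, 0.0, 0.0]
ft_force: [-0.4, -0.3, -3.4]
width: 0.0413
grip_force: 45.0
```

Request:
drive_tool(
  series=[
    [[-0.2,-0.8,0],0],
    [[-0.4,-1.6,0],0],
    [[-0.6,-2.4,0],0],
    [[-0.7,-2.8,0],0],
    [[-0.8,-3.2,0],0],
    [[-0.8,-3.2,0],0],
    [[-0.7,-2.8,0],0],
    [[-0.6,-2.4,0],0],
    [[-0.4,-1.6,0],0],
    [[-0.2,-0.8,0],0],
  ],
)

```text
time: 15.35
ee_pos: [0.4367, -0.3118, 0.0864]
eef_rot: [0.997, 0.081, -0.0, -0.0]
ft_force: [-0.2, 0.4, -1.2]
width: 0.0414
grip_force: 45.0
```

```bash
python3 - <<'E'
from bench import r, vision
from h import *
s=r.read_state(); print(s['time'],s['ee_pos'],s['width'])
a=vision.camera('top')['color'][:,:,::-1][150:330,250:490]; b=vision.camera('scene')['color'][:,:,::-1][140:320,60:300]
cv2.imwrite('pics/p6.png',cv2.resize(np.hstack([a,b]),(800,300),interpolation=cv2.INTER_CUBIC))
E
```

```text
15.35 [ 0.43674429 -0.31183979  0.08638157] 0.041433699198257616
```

View pics/p6.png

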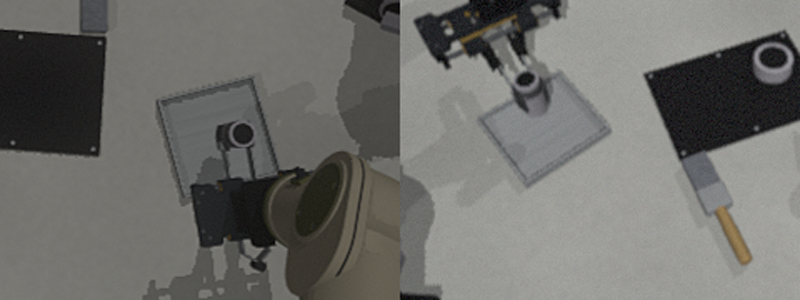

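The sleeve hangs upright over the tray: (240,133) in the top crop, with the tray spanning about (160–280, 80–200). Lowering it now.

Request:
drive_tool(
  series=[
    [[0,0,0],0],
    [[0,0,-0.5],0],
    [[0,0,-1.0],0],
    [[0,0,-1.0],0],
    [[0,0,-1.0],0],
    [[0,0,-0.7],0],
    [[0,0,-0.3],0],
    [[0,0,-0.2],0],
    [[0,0,0],0],
    [[0,0,0],0],
  ],
)

```text
time: 16.7
ee_pos: [0.4375, -0.3109, 0.0398]
eef_rot: [0.997, 0.081, 0.0, 0.0]
ft_force: [0.7, -0.5, -3.2]
width: 0.0412
grip_force: 45.0
```

Request:
drive_tool(
  series=[
    [[0,0,-0.05],0],
    [[0,0,-0.05],0],
    [[0,0,-0.05],0],
    [[0,0,-0.05],0],
    [[0,0,-0.05],0],
    [[0,0,0],0],
    [[0,0,0],0],
    [[0,0,0],0],
    [[0,0,0],0],
    [[0,0,0],0],
  ],
)

```text
time: 17.95
ee_pos: [0.4374, -0.3107, 0.0371]
eef_rot: [0.997, 0.081, 0.0, 0.0]
ft_force: [0.0, -0.6, -3.4]
width: 0.0413
grip_force: 45.0
```

Still carrying the full weight, so I lower by fractions of a millimetre.

Request:
drive_tool(
  series=[
    [[0,0,-0.05],0],
    [[0,0,0],0],
    [[0,0,0],0],
    [[0,0,0],0],
    [[0,0,0],0],
    [[0,0,0],0],
    [[0,0,0],0],
    [[0,0,0],0],
    [[0,0,0],0],
    [[0,0,0],0],
  ],
)

```text
time: 19.2
ee_pos: [0.4374, -0.3108, 0.0366]
eef_rot: [0.997, 0.081, 0.0, 0.0]
ft_force: [-1.4, 0.1, 0.2]
width: 0.041
grip_force: 45.0
```

```bash
python3 - <<'E'
from bench import r, vision
s=r.read_state(); print(s['ee_pos'],s['ft_force'],s['torque'])
E
```

```text
[ 0.4374177  -0.31079979  0.03659657] [-1.37165277  0.05718591  0.19087943] [-0.00704707  0.13099286  0.06019621]
```

Request:
drive_tool(
  series=[
    [[0,0,-0.05],0],
    [[0,0,0],0],
    [[0,0,0],0],
    [[0,0,0],0],
    [[0,0,0],0],
    [[0,0,0],0],
    [[0,0,0],0],
    [[0,0,0],0],
    [[0,0,0],0],
    [[0,0,0],0],
  ],
)

```text
time: 20.45
ee_pos: [0.4375, -0.3108, 0.0361]
eef_rot: [0.997, 0.081, 0.0, 0.0]
ft_force: [-0.2, 0.2, 3.4]
width: 0.0413
grip_force: 45.0
```

The tray floor now carries the sleeve: the force reads +3.4 N, where it read −3.4 N hanging. I let the tongs open to 51 mm.

Request:
drive_tool(
  series=[
    [[0,0,0],0],
    [[0,0,0],0],
    [[0,0,0],0],
    [[0,0,0],0],
    [[0,0,0],0],
    [[0,0,0],0],
    [[0,0,0],0],
    [[0,0,0],0],
    [[0,0,0],0],
    [[0,0,0],0],
  ],
  hand=0.414,
)

```text
time: 21.7
ee_pos: [0.4374, -0.3107, 0.0361]
eef_rot: [0.997, 0.081, -0.0, 0.0]
ft_force: [-0.3, -0.7, -0.8]
width: 0.0515
grip_force: 6.6
```

```bash
python3 - <<'E'
from bench import r, vision
from h import *
s=r.read_state(); c=wristcam(vision.camera('wrist'),s)
cv2.imwrite('pics/w7.png',c['color'][:,:,::-1])
E
```

```text
(no output)
```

View pics/w7.png

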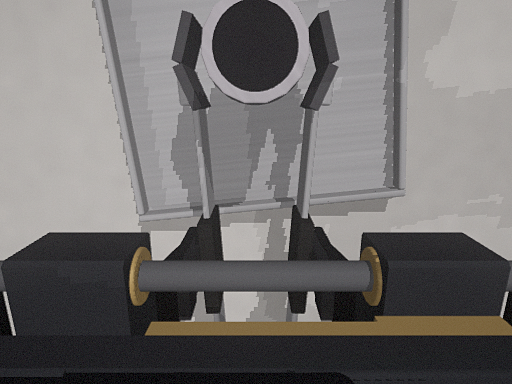

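The sleeve stands in the tray at (255,45), with a gap to both jaws. I lift straight up and carry the tongs back to the free bench.

Request:
drive_tool(
  series=[
    [[0,0,0.5],0],
    [[0,0,1.0],0],
    [[0,0,1.5],0],
    [[0,0,2.0],0],
    [[0,0,2.0],0],
    [[0,0,2.0],0],
    [[0,0,2.5],0],
    [[0,0,2.5],0],
    [[0,0,1.5],0],
    [[0,0,0],0],
  ],
)

```text
time: 23.0
ee_pos: [0.4379, -0.311, 0.1923]
eef_rot: [0.997, 0.081, 0.001, 0.001]
ft_force: [-0.1, 0.2, -1.2]
width: 0.0514
grip_force: 6.6
```

Request:
drive_tool(
  series=[
    [[0,1.5,0],0],
    [[0.5,3.0,0],0],
    [[0.7,3.5,0],0],
    [[0.7,3.5,0],0],
    [[0.7,3.5,0],0],
    [[0.7,3.5,0],0],
    [[0.7,3.5,0],0],
    [[0.7,3.5,0],0],
    [[0.7,3.5,0],0],
    [[0.5,3.0,0],0],
  ],
)

```text
time: 24.25
ee_pos: [0.4954, 0.0117, 0.1901]
eef_rot: [0.997, 0.082, -0.001, -0.0]
ft_force: [0.9, -0.6, -2.0]
width: 0.051
grip_force: 6.6
```

Request:
drive_tool(
  series=[
    [[0,3.5,0],0],
    [[0,3.5,0],0],
    [[0,3.5,0],0],
    [[0,3.5,0],0],
    [[0,3.5,0],0],
    [[0,3.5,0],0],
    [[0,3.0,0],0],
    [[0,2.0,0],0],
    [[0,1.0,0],0],
    [[0,0,0],0],
  ],
)

```text
time: 25.5
ee_pos: [0.4956, 0.2797, 0.1905]
eef_rot: [0.997, 0.082, -0.001, 0.0]
ft_force: [-0.2, -0.1, -1.2]
width: 0.051
grip_force: 6.6
```

```bash
python3 - <<'E'
from bench import r, vision
from h import *
s=r.read_state(); print(s['time'],s['ee_pos'])
c=vision.camera('top'); w=vision.camera('wrist')['color'][:,:,::-1]
a=c['color'][:,:,::-1][150:330,230:470]; b=vision.camera('scene')['color'][:,:,::-1][140:320,60:300]
cv2.imwrite('pics/p8.png',np.vstack([cv2.resize(np.hstack([a,b]),(800,300),interpolation=cv2.INTER_CUBIC),cv2.copyMakeBorder(cv2.resize(w,(400,300)),0,0,0,400,0)]))
E
```

```text
25.5 [0.49562763 0.27967785 0.190529  ]
```

View pics/p8.png

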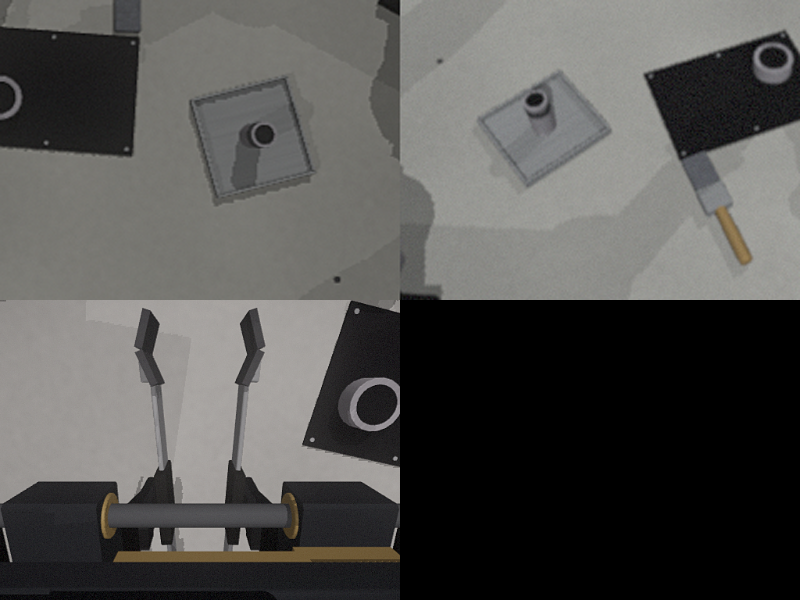

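The sleeve stands upright in the tray, at (262,133) in the top crop, and the bystanders have not moved. The tongs are over clear bench. Lowering them to z = 0.0137.

Request:
drive_tool(
  series=[
    [[0,0,-2],0],
    [[0,0,-2.5],0],
    [[0,0,-3],0],
    [[0,0,-3],0],
    [[0,0,-3],0],
    [[0,0,-2],0],
    [[0,0,-1],0],
    [[0,0,-0.5],0],
    [[0,0,-0.3],0],
    [[0,0,0],0],
  ],
)

```text
time: 26.9
ee_pos: [0.4967, 0.2794, 0.0185]
eef_rot: [0.997, 0.081, 0.0, -0.0]
ft_force: [-0.2, 0.4, -1.8]
width: 0.0513
grip_force: 6.6
```

Request:
drive_tool(
  series=[
    [[0,0,-0.1],0],
    [[0,0,-0.1],0],
    [[0,0,-0.1],0],
    [[0,0,-0.05],0],
    [[0,0,0],0],
    [[0,0,0],0],
    [[0,0,0],0],
    [[0,0,0],0],
    [[0,0,0],0],
    [[0,0,0],0],
  ],
)

```text
time: 28.15
ee_pos: [0.4964, 0.2792, 0.0146]
eef_rot: [0.997, 0.081, 0.0, 0.0]
ft_force: [0.5, 0.6, -1.0]
width: 0.0513
grip_force: 6.6
```

Request:
drive_tool(
  series=[
    [[0,0,-0.05],0],
    [[0,0,-0.05],0],
    [[0,0,0],0],
    [[0,0,0],0],
    [[0,0,0],0],
    [[0,0,0],0],
    [[0,0,0],0],
    [[0,0,0],0],
    [[0,0,0],0],
    [[0,0,0],0],
  ],
)

```text
time: 29.4
ee_pos: [0.4964, 0.2793, 0.0136]
eef_rot: [0.997, 0.081, 0.0, 0.0]
ft_force: [-1.1, -2.1, 5.3]
width: 0.0511
grip_force: 6.7
```

Request:
drive_tool(
  series=[
    [[0,0,0],0],
    [[0,0,0],0],
    [[0,0,0],0],
    [[0,0,0],0],
    [[0,0,0],0],
    [[0,0,0],0],
    [[0,0,0],0],
    [[0,0,0],0],
    [[0,0,0],0],
    [[0,0,0],0],
  ],
  hand=0,
)

```text
time: 30.65
ee_pos: [0.4964, 0.2792, 0.0136]
eef_rot: [0.997, 0.081, 0.0, 0.0]
ft_force: [0.7, 0.1, 0.3]
width: 0.087
grip_force: 0.0
```

Request:
drive_tool(
  series=[
    [[0,0,0.5],0],
    [[0,0,1],0],
    [[0,0,1.5],0],
    [[0,0,2],0],
    [[0,0,2],0],
    [[0,0,2],0],
    [[0,0,2],0],
    [[0,0,2],0],
    [[0,0,1],0],
    [[0,0,0],0],
  ],
)

```text
time: 31.9
ee_pos: [0.4967, 0.2793, 0.1541]
eef_rot: [0.997, 0.081, 0.0, -0.0]
ft_force: [-0.0, 0.5, -0.8]
width: 0.0871
grip_force: 0.0
```

```bash
python3 - <<'E'
from bench import r, vision
from h import *
s=r.read_state(); print(s['time'],s['ee_pos'],s['width'])
w=vision.camera('wrist')['color'][:,:,::-1]; b=vision.camera('scene')['color'][:,:,::-1]
cv2.imwrite('pics/p9.png',np.hstack([cv2.resize(w,(400,300)),cv2.resize(b,(400,300))]))
E
```

```text
31.9 [0.49668244 0.27934364 0.15414538] 0.08705501686562787
```

View pics/p9.png

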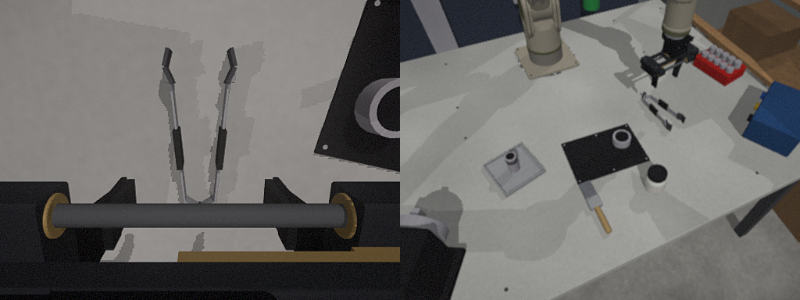

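The tongs lie flat and open on the bench, with grips at (178,150) and (220,150), and the gripper is clear of them. The sleeve stands in the tray at (511,158).

```bash
python3 -c "
from bench import r
print(r.close_job())"
```

```text
the job is handed in; nothing more can be done
None
```

The sleeve stands upright in the tray, the tongs lie flat and released on the clear bench, the collar, jar and brush were left alone, and the job was handed in at about 32 s.

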